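# Make up a birdhouse kit from the touch-latch drawer and rack the tray

## Task

Make up the next birdhouse kit. The drawer of the low fixings cabinet has no pull: press its front in until it springs out, draw it open, and lay every galvanised bracket from it in the wooden tray, along with the small cedar block that lies on the bench beside the tray or the cabinet. Then slide the loaded tray fully home into its rack, push the drawer shut until it latches again, and leave the other things on the bench where they are.

Things in the scene. Friction and masses are not known exactly. Their poses are not given: they have to be found in the camera images.
- drawer (a joint): How far the drawer is out, m: 0 shut and latched (cannot be pulled open), 0.15 fully open, -0.008 pressed in to the stop. Pressing the front past -0.006, best to the stop (6 to 7 N), and letting go frees it: a spring throws it out to 0.04 to 0.06; from there it slides freely (1 to 2 N). To shut: push to the stop (up to 10 N) and let go: it settles at 0, latched. Another press releases it again.
- drawer_front_top (a point): Middle of the top edge of the drawer front, a plain pine board 14 mm thick (7 mm either side of this point along x), 246 mm wide (y), from 6 to 78 mm above the bench. x points into the cabinet (closing), z up; it moves with the drawer. Shut, it stands 9 mm clear of the carcass and 6 mm above its top. Once the drawer has sprung out its top edge can be pinched from above.
- drawer_in (a point): Centre of the drawer's inner floor, 14 mm above the bench; moves with the drawer, x into the cabinet. Inside 155 mm (x) by 200 mm (y), side and back walls up to 50 mm above the bench. The brackets lie side by side in it, long sides roughly along x; they may slide when it springs out. With the drawer fully open the whole inside is clear of the cabinet.
- cabinet_front (a point): Middle of the top front edge of the fixings cabinet's carcass, 72 mm above the bench; x points into the cabinet. A low dark wood box 250 mm wide, 240 deep, 72 high, fixed to the bench; its place, slight yaw and whether it stands left or right of the rack vary. A jar 85 mm high is fixed on its top.
- rack: Tray rack, fixed; origin on the bench at its centre, x into the rack. Two dark wood cheeks 252 mm apart, 185 mm deep, with a back stop; rear half roofed (58 to 66 mm above the bench; a 65 mm pot is fixed on it). Strips 12 mm wide reach inwards from the cheeks, 48 to 58 mm above the bench, over the tray's side rims, so the tray goes in only from the front, sliding on the bench. Flared guides reach 30 mm out of the mouth.
- rack_mouth (a point): Middle of the rack's front opening, at bench level; x points into the rack, y across. With the tray fully home against the back stop, tray_mid lies at x = 0.0845 m, y = 0 (within 5 mm) in this frame and the tray's front is flush with the front ends of the cheeks (2 mm inside).
- tray_mid (a point): Centre of the inner floor of the loose pine tray, 6 mm above its underside; x points to its back (the end that enters the rack), z up. Outside 165 mm (x) by 242 (y) by 42 high, walls 8 mm, inside 149 by 226 mm, about 0.55 kg. It starts on the bench in front of the rack, roughly lined up, its back 35 to 60 mm before the mouth.
- tray_pull (a point): Centre of the turned wooden pull on the tray's front: a round knob 31 mm across and 24 mm long, axis along the tray's x, centre 24 mm above the bench and 32 mm ahead of the tray's front, on a neck 16 mm thick and 20 mm long. It can be gripped from above with a finger at either side (across y).
- block_mid (a point): Centre of the loose cedar block (fixing block for the birdhouse floor): a bar 110 mm long (x) by 30 mm wide (y) by 24 mm high, 0.06 kg, lying on the bench at the far left or far right, outside the cabinet or the rack.
- bracket1_mid (a point): Centre of a loose galvanised bracket, a steel U channel 86 mm long (x), 24 mm wide (y), 22 mm high, open side up, 3 mm sheet, 0.12 kg; it starts in the drawer. One to three brackets are there; the others are absent (None).
- bracket2_mid (a point): Centre of a loose galvanised bracket, a steel U channel 86 mm long (x), 24 mm wide (y), 22 mm high, open side up, 3 mm sheet, 0.12 kg; it starts in the drawer. One to three brackets are there; the others are absent (None).
- bracket3_mid (a point): Centre of a loose galvanised bracket, a steel U channel 86 mm long (x), 24 mm wide (y), 22 mm high, open side up, 3 mm sheet, 0.12 kg; it starts in the drawer. One to three brackets are there; the others are absent (None).
- hammer_mid (a point): Bystander: claw hammer 300 mm long, lying at the right (centre of its length).
- spokeshave_mid (a point): Bystander: cast-iron spokeshave 250 mm wide, lying at the left.
- glass_knob_mid (a point): Bystander: green glass knob 48 mm across and 48 mm high, standing on the bench on the other side from the cedar block.
Not all that is in view belongs to the job. Of the things that look like the part that bears block_mid, take the one that is farthest from the robot's base at the start.

How it is judged:
By the outcome, as a careful person would: the job done as asked, in the order asked, and still so for the second after the job is handed in, with the robot touching nothing.
Of bracket1, bracket2, bracket3 only 1 to 3 are there at a start; the rules pass over those that are not, and their reading is None.
At some moment in a run one of block may be knocked a few centimetres aside while the robot is not near it.
Once in a run the grip may slacken for a moment while it holds something.
It also fails if it takes over 210 s, if anything falls off the work surface, if the arm or the gripper's body presses on something with over 40 N, if the wrist force passes 120 N, or if a joint passes its speed limit or range.

## Robot

A 6-joint arm with a two-finger parallel gripper is mounted at the origin on the work surface. World frame = base frame: x ahead of the robot, y to its left, z up, the work surface at z = 0. Lengths are in m, angles in rad, forces in N, time in s.
With the tool pointing down it reaches from about 0.375 to 0.975 m from the base axis. Payload 3.8 kg.
Tool frame: the origin (TCP) lies at the very end of the fingers, on their centre line; the grasp point (between the pads) lies 19 mm behind it; z points along the fingers, y is the direction in which the jaws open and shut (so a half turn about z gives the same grasp; the last joint's range is limited). The gripper opens to 85 mm and grips with 20 to 120 N. Pads are 22 mm wide; open, the fingers measure 114 mm over their backs; the gripper's body (76 mm by 85 mm) begins 54 mm behind the grasp point. The pads swing forward as they close: fully open they stand 13 mm farther back than shut.
Start: joints at [1.174, 0.264, 1.604, -0, 1.274, -0.037], TCP at [0.238, 0.632, 0.231] pointing down, gripper open.
Joint ranges: [-2.63, 2.63], [-0.94, 2.18], [0.31, 2.57], [-1.31, 4.45], [0, 2.66], [-2.55, 2.55]. Speed limits (rad/s): [2.57, 2.57, 3.14, 3.14, 3.14, 3.14].

## Interface

Orientations are given as a unit quaternion [x, y, z, w].
In Python, from workcell import bot, vision, order gives the robot as it stands.
- The arm moves only by the tool jog_arm, never from a script. Its argument "series" is a list of rows, each an object with "delta_pos": the shift along the tool's x, y, z in cm, a list of three; "turn": the turn, a rotation vector about the tool's x, y, z in rad, a list of three; "grip": the closure, from 0 (fully open) to 1 (shut). In form: [{"delta_pos": [tx, ty, tz], "turn": [rx, ry, rz], "grip": grip}, ...]. A call has 1 to 12 rows; each row is the pose to reach, as a shift and turn from the pose commanded when the call began, along the tool's axes at that moment; what a row does not reach only later rows make up. A row lasts 1/12 s, in which the tool goes at most 41.7 mm and 7.16 degrees, less where a joint would pass 70% of its speed; a pose out of reach is approached as far as the arm can. A call with a gripper value outside its range is refused whole. The fingers move at their own pace and stop on an object; "squeeze" is the grip in N (left out, the last holds). Time passes only in rows, so rows that repeat a pose let the fingers close. It gives the time, the measured TCP pose, the force and the opening at its end, in the units of the state.
- bot.observe(): the state, without advancing time (a new reading comes with each control period).
- vision.get_image(name): name is "scene" or "top" or "wrist"; returns a dict with "frame" (480x640x3 uint8, red, green, blue), "mtx" (3x3 intrinsics, pixels), "T" (4x4, takes a point from camera to world coordinates); the wrist camera has in their place "hand_eye" (4x4, takes a point from camera to tool coordinates, whose origin is the TCP and whose axes are the flange's). Camera axes: x right, y up, looking along -z (the intrinsics and any distortion apply to the point x, -y, -z); pixel columns grow to the right and rows downward; lengths in m; the calibration is good to about 2 mm. A picture is of the moment at which its call begins: read the wrist's pose just before it. There is no depth.
- order.close_job(): hands the job in, once; it reports no verdict.
The state is a dict: "time_s": time; "joint_positions": joint angles; "joint_vel": joint speeds; "effort": joint torques, N m; "eef_pos": TCP position; "tcp_rot": TCP orientation; "contact_force": force on the tool from outside, world axes, zero at the start; "torque": the same for the moment, N m; "opening": finger opening in m.
Only numpy, scipy, OpenCV 4.12 (cv2) and the standard library are available. Lean on these libraries where they do the work, as an engineer would, in place of code of your own. Each camera call takes 0.05 s, during which the arm holds its last target. There are 200 camera calls.

## Working session

There is one attempt and no reset: what is moved stays moved. The work goes in short steps, Python scripts to look and compute and a tool call to move; the robot and the scene stay as the last step left them, time stands still between calls to the robot, and variables do not carry over. Pictures are saved under pics/ and viewed, about 12 in all and at most 16, crops included, and the job is handed in when it is done.

Besides the shell and the picture viewer there is one more tool, called after "Emit:" as name([rows], argument=value, ...), one row to a line, values as JSON. jog_arm: Moves the arm, as the interface text tells. Its arguments: {"type":"object","properties":{"series":{"type":"array","items":{"type":"object","properties":{"delta_pos":{"type":"array","items":{"type":"number"}},"turn":{"type":"array","items":{"type":"number"}},"grip":{"type":"number"}}}},"squeeze":{"type":"number"}},"required":["series"]}

```bash
mkdir -p pics; ls
cat > h.py <<'E'
import numpy as np, cv2
from scipy.spatial.transform import Rotation as R
from workcell import bot, vision, order
def snap(name, fn, crop=None, scale=1):
    s=bot.observe(); im=vision.get_image(name)
    f=cv2.cvtColor(np.asarray(im["frame"]),cv2.COLOR_RGB2BGR)
    T=np.array(im["T"]) if "T" in im else None
    if T is None:
        W=np.eye(4);W[:3,:3]=R.from_quat(s["tcp_rot"]).as_matrix();W[:3,3]=s["eef_pos"];T=W@np.array(im["hand_eye"])
    np.savez("pics/"+fn+".npz",f=f,T=T,K=np.array(im["mtx"]),dist=np.array(im.get("dist",[0,0,0,0,0])))
    show(fn,crop,scale,fn)
    return [k for k in im]
def show(fn,crop,scale,out):
    f=np.load("pics/"+fn+".npz")["f"]
    if crop: f=f[crop[1]:crop[3],crop[0]:crop[2]]
    f=cv2.resize(f,None,fx=scale,fy=scale,interpolation=cv2.INTER_CUBIC)
    cv2.imwrite("pics/"+out+".png",f)
def px(fn,u,v,z):
    d=np.load("pics/"+fn+".npz");K=d["K"];T=d["T"]
    r=np.linalg.inv(K)@[u,v,1.];r=T[:3,:3]@[r[0],-r[1],-r[2]]
    o=T[:3,3];return o+r*(z-o[2])/r[2]
def proj(fn,p):
    d=np.load("pics/"+fn+".npz");K=d["K"];T=d["T"]
    c=T[:3,:3].T@(np.array(p)-T[:3,3]);q=K@[c[0],-c[1],-c[2]];return q[:2]/q[2]
def to_tool(p,yaw=None):
    "shift in cm along tool axes from measured pose to world p"
    s=bot.observe();M=R.from_quat(s["tcp_rot"]).as_matrix()
    return np.round(M.T@(np.array(p)-s["eef_pos"])*100,2)
E
python3 - <<'E'
from h import *
print(bot.observe())
print(snap("top","top0",None,1.25)); print(snap("scene","sc0",None,1.25))
d=np.load("pics/top0.npz");print(d["K"],d["T"])
E
```

```text
pics
{'time_s': 0.0, 'joint_positions': array([ 1.17407523e+00,  2.64769577e-01,  1.60538723e+00,  7.61808033e-06,
        1.27368443e+00, -3.69000545e-02]), 'joint_vel': array([-0.0001325 ,  0.00199687, -0.0010291 ,  0.00050927, -0.00010599,
        0.0005472 ]), 'effort': array([-1.17214979e-03, -5.15120137e+01, -3.67304778e+01, -1.39841550e-04,
        1.33248285e-02,  7.54050433e-06]), 'eef_pos': array([0.23738818, 0.63109698, 0.2299438 ]), 'tcp_rot': array([ 1.78942527e-01,  9.83858886e-01, -1.09718735e-03, -2.45408799e-04]), 'contact_force': array([ 0.32660785, -0.18105392,  0.75955256]), 'torque': array([-0.00113065,  0.00046767, -0.02731122]), 'opening': 0.08556190747392274}
['frame', 'mtx', 'T']
['frame', 'mtx', 'T']
[[443.77256795   0.         320.11912737]
 [  0.         443.77256795 240.10378866]
 [  0.           0.           1.        ]] [[-0.01263008  0.99663343 -0.08100796  0.46266776]
 [-0.99991581 -0.0123473   0.0039908  -0.00580824]
 [ 0.00297714  0.08105154  0.99670547  1.28064305]
 [ 0.          0.          0.          1.        ]]
```

View pics/top0.png

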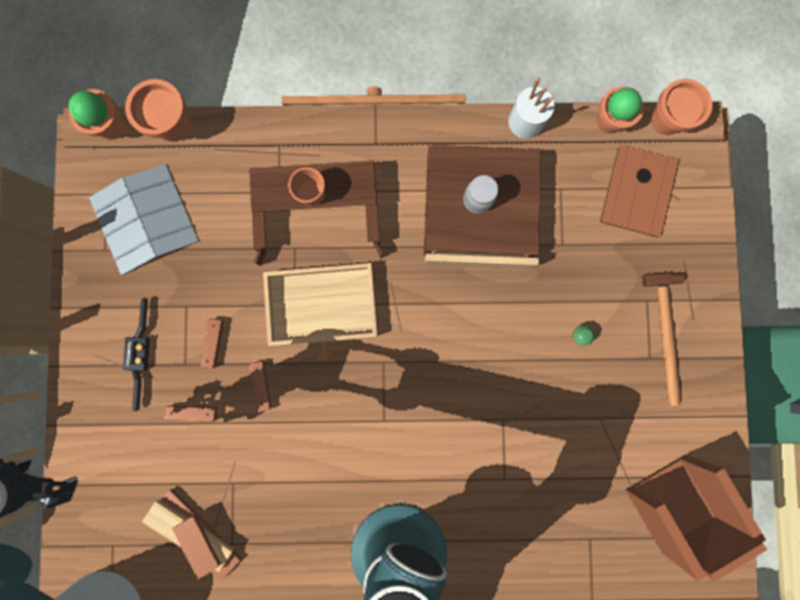

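View pics/sc0.png

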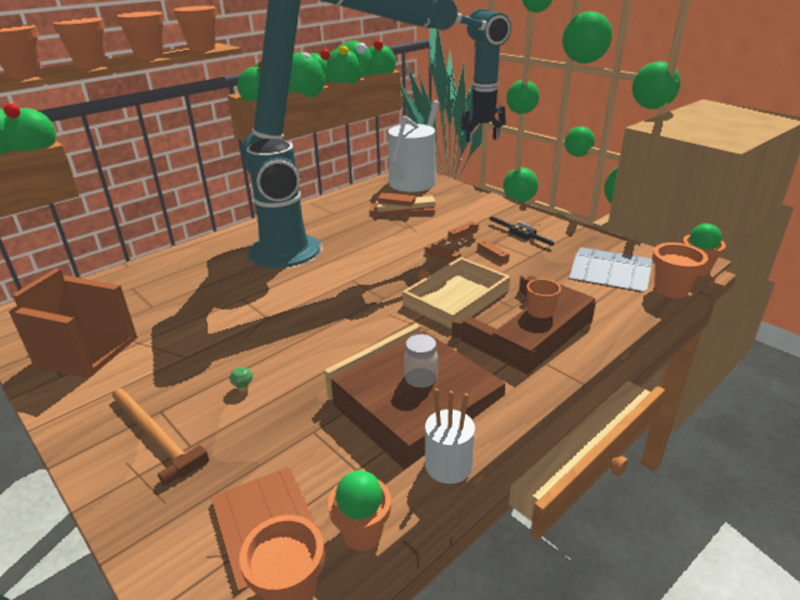

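The top view (800 px wide) shows the rack mouth at about (315,250), the tray at (320,305), and the cabinet on the right with its drawer front at (482,259). Three block look-alikes lie at (212,342), (260,388) and (190,413). I'll get positions for these and sharpen the corners in a crop.

Run:
```python
from h import *
def p(u,v,z): return np.round(px("top0",u/1.25,v/1.25,z),3)
for n,u,v,z in [("b1",212,342,.024),("b2",260,388,.024),("b3",190,413,.024),("glass",584,334,.04),("jar",484,190,.085),("pot",307,182,.13)]:
    q=p(u,v,z);print(n,q,np.hypot(q[0],q[1]))
show("top0",(190,180,450,290),3,"c0")
```

```text
b1 [0.475 0.415 0.024] 0.6307535176279241
b2 [0.371 0.306 0.024] 0.4809126739856208
b3 [0.318 0.462 0.024] 0.5608636197864861
glass [ 0.482 -0.421  0.04 ] 0.6399726556658495
jar [ 0.801 -0.198  0.085] 0.8251090836974224
pot [0.809 0.184 0.13 ] 0.8296607740516603
```

View pics/c0.png

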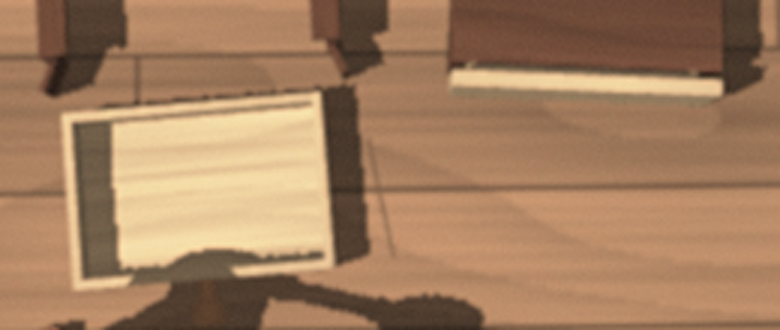

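The crop (3×, origin 190,180) shows the drawer front strip from (450,80) to (722,88). The tray's rim corners are (63,115), (320,92), (333,265) and (77,289), and it's yawed a few degrees.

Run:
```python
from h import *
def p(u,v,z): return np.round(px("top0",190+u/3,180+v/3,z),4)
a,b=p(450,80,.078),p(722,87.5,.078);print("front",a,b,(a+b)/2,"w",np.linalg.norm(a-b),"yaw",np.arctan2((b-a)[0],-(b-a)[1])) 
t=[p(*c,.042) for c in [(63,115),(320,92),(333,265),(77,289)]];print("tray",np.array(t),np.mean(t,0))
print([np.degrees(np.arctan2(d[1],d[0])) for d in (t[0]-t[3],t[1]-t[2])], np.degrees(np.arctan2(-(t[0]-t[1])[0],(t[0]-t[1])[1])))
print("cheeks",p(38,55,.058),p(65,55,.058),p(312,38,.058),p(340,38,.058))
M=R.from_quat(bot.observe()["tcp_rot"]).as_matrix();print(M)
```

```text
front [ 0.6515 -0.0662  0.078 ] [ 0.6416 -0.3142  0.078 ] [ 0.64655 -0.1902   0.078  ] w 0.2481975221471802 yaw -0.039898170528994
tray [[0.6285 0.295  0.042 ]
 [0.6473 0.0542 0.042 ]
 [0.4851 0.0435 0.042 ]
 [0.4659 0.2809 0.042 ]] [0.5567 0.1684 0.042 ]
[np.float64(4.95605543071616), np.float64(3.77421609162166)] 4.464202851629344
cheeks [0.6827 0.3147 0.058 ] [0.6824 0.2897 0.058 ] [0.6956 0.0604 0.058 ] [0.6953 0.0344 0.058 ]
[[-9.35975142e-01  3.52065260e-01 -7.65359189e-04]
 [ 3.52066089e-01  9.35973207e-01 -1.90396998e-03]
 [ 4.60340084e-05 -2.05152559e-03 -9.99997895e-01]]
```

Emit:
jog_arm([
  {"delta_pos": [-60, -65.3, 8], "turn": [0, 0, -0.32], "grip": 1},
  {"delta_pos": [-60, -65.3, 8], "turn": [0, 0, -0.32], "grip": 1},
  {"delta_pos": [-60, -65.3, 8], "turn": [0, 0, -0.32], "grip": 1},
  {"delta_pos": [-60, -65.3, 8], "turn": [0, 0, -0.32], "grip": 1},
  {"delta_pos": [-60, -65.3, 8], "turn": [0, 0, -0.32], "grip": 1},
  {"delta_pos": [-60, -65.3, 8], "turn": [0, 0, -0.32], "grip": 1},
  {"delta_pos": [-60, -65.3, 8], "turn": [0, 0, -0.32], "grip": 1},
  {"delta_pos": [-60, -65.3, 8], "turn": [0, 0, -0.32], "grip": 1},
  {"delta_pos": [-60, -65.3, 8], "turn": [0, 0, -0.32], "grip": 1},
  {"delta_pos": [-60, -65.3, 8], "turn": [0, 0, -0.32], "grip": 1},
  {"delta_pos": [-60, -65.3, 8], "turn": [0, 0, -0.32], "grip": 1},
  {"delta_pos": [-60, -65.3, 8], "turn": [0, 0, -0.32], "grip": 1},
])

```text
time_s: 1.1
eef_pos: [0.4239, 0.168, 0.186]
tcp_rot: [0.02, 1.0, 0.0, 0.0]
contact_force: [1.2, 0.4, -0.3]
opening: 0.0002
```

Emit:
jog_arm([
  {"delta_pos": [-19, -35.1, 14.1], "grip": 1},
  {"delta_pos": [-19, -35.1, 14.1], "grip": 1},
  {"delta_pos": [-19, -35.1, 14.1], "grip": 1},
  {"delta_pos": [-19, -35.1, 14.1], "grip": 1},
  {"delta_pos": [-19, -35.1, 14.1], "grip": 1},
  {"delta_pos": [-19, -35.1, 14.1], "grip": 1},
  {"delta_pos": [-19, -35.1, 14.1], "grip": 1},
  {"delta_pos": [-19, -35.1, 14.1], "grip": 1},
  {"delta_pos": [-19, -35.1, 14.1], "grip": 1},
  {"delta_pos": [-19, -35.1, 14.1], "grip": 1},
  {"delta_pos": [-19, -35.1, 14.1], "grip": 1},
  {"delta_pos": [-19, -35.1, 14.1], "grip": 1},
])

```text
invalid input at $.series[0]: expected keys delta_pos, turn, grip
```

Run:
```python
from h import *
s=bot.observe();print(s["eef_pos"],s["tcp_rot"],s["contact_force"])
snap("wrist","w1",None,1.25)
```

```text
[0.42385674 0.16795049 0.18601616] [1.97395212e-02 9.99805156e-01 1.69662663e-05 2.99621507e-05] [ 1.17641964  0.39757005 -0.31005898]
```

View pics/w1.png

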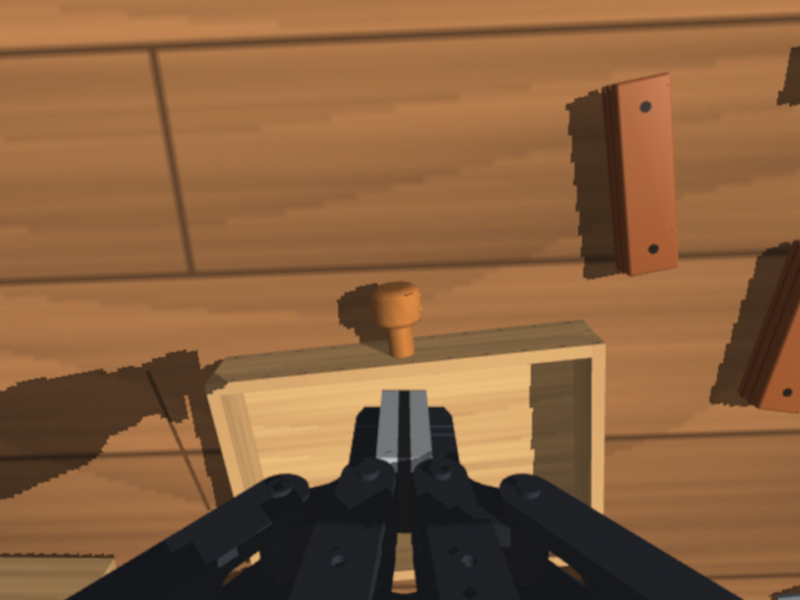

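The move was refused because it lacked the turn key. The wrist view shows the tray pull at (397,305), the tray around it, and look-alike b2 at (642,170).

Emit:
jog_arm([
  {"delta_pos": [-19, -35.1, 14.1], "turn": [0, 0, 0], "grip": 1},
  {"delta_pos": [-19, -35.1, 14.1], "turn": [0, 0, 0], "grip": 1},
  {"delta_pos": [-19, -35.1, 14.1], "turn": [0, 0, 0], "grip": 1},
  {"delta_pos": [-19, -35.1, 14.1], "turn": [0, 0, 0], "grip": 1},
  {"delta_pos": [-19, -35.1, 14.1], "turn": [0, 0, 0], "grip": 1},
  {"delta_pos": [-19, -35.1, 14.1], "turn": [0, 0, 0], "grip": 1},
  {"delta_pos": [-19, -35.1, 14.1], "turn": [0, 0, 0], "grip": 1},
  {"delta_pos": [-19, -35.1, 14.1], "turn": [0, 0, 0], "grip": 1},
  {"delta_pos": [-19, -35.1, 14.1], "turn": [0, 0, 0], "grip": 1},
  {"delta_pos": [-19, -35.1, 14.1], "turn": [0, 0, 0], "grip": 1},
  {"delta_pos": [-19, -35.1, 14.1], "turn": [0, 0, 0], "grip": 1},
  {"delta_pos": [-19, -35.1, 14.1], "turn": [0, 0, 0], "grip": 1},
])

```text
time_s: 2.15
eef_pos: [0.5994, -0.1902, 0.0433]
tcp_rot: [0.022, 1.0, 0.0, -0.001]
contact_force: [-0.8, -0.4, 0.8]
opening: 0.0
```

Emit:
jog_arm([
  {"delta_pos": [-2.0, 0, 0], "turn": [0, 0, 0], "grip": 1},
  {"delta_pos": [-2.8, 0, 0], "turn": [0, 0, 0], "grip": 1},
  {"delta_pos": [-3.2, 0, 0], "turn": [0, 0, 0], "grip": 1},
  {"delta_pos": [-3.4, 0, 0], "turn": [0, 0, 0], "grip": 1},
  {"delta_pos": [-3.6, 0, 0], "turn": [0, 0, 0], "grip": 1},
  {"delta_pos": [-3.6, 0, 0], "turn": [0, 0, 0], "grip": 1},
])

```text
time_s: 2.65
eef_pos: [0.6337, -0.1885, 0.0456]
tcp_rot: [0.019, 1.0, 0.0, -0.002]
contact_force: [-4.6, -1.4, 1.7]
opening: -0.0001
```

Emit:
jog_arm([
  {"delta_pos": [-0.2, 0, 0], "turn": [0, 0, 0], "grip": 1},
  {"delta_pos": [-0.3, 0, 0], "turn": [0, 0, 0], "grip": 1},
  {"delta_pos": [-0.4, 0, 0], "turn": [0, 0, 0], "grip": 1},
  {"delta_pos": [-0.4, 0, 0], "turn": [0, 0, 0], "grip": 1},
])

```text
time_s: 2.98
eef_pos: [0.6371, -0.1886, 0.0456]
tcp_rot: [0.019, 1.0, 0.0, -0.002]
contact_force: [-7.2, -0.9, 3.3]
opening: -0.0001
```

Emit:
jog_arm([
  {"delta_pos": [-0.2, 0, 0], "turn": [0, 0, 0], "grip": 1},
  {"delta_pos": [-0.2, 0, 0], "turn": [0, 0, 0], "grip": 1},
  {"delta_pos": [4, 0, 0], "turn": [0, 0, 0], "grip": 1},
  {"delta_pos": [8, 0, 0], "turn": [0, 0, 0], "grip": 1},
  {"delta_pos": [9, 0, -5], "turn": [0, 0, 0], "grip": 1},
  {"delta_pos": [9, 0, -9], "turn": [0, 0, 0], "grip": 1},
  {"delta_pos": [9, 0, -13], "turn": [0, 0, 0], "grip": 1},
  {"delta_pos": [6, 0, -16], "turn": [0, 0, 0], "grip": 1},
  {"delta_pos": [6, 0, -16], "turn": [0, 0, 0], "grip": 1},
])

```text
time_s: 3.73
eef_pos: [0.5861, -0.1878, 0.2154]
tcp_rot: [0.019, 1.0, -0.002, 0.008]
contact_force: [2.5, 0.0, 1.1]
opening: -0.0003
```

Run:
```python
from h import *
s=bot.observe();print(s["eef_pos"],s["tcp_rot"],s["contact_force"])
snap("wrist","w2",None,1); snap("top","top2",(330,100,450,280),3)
a=np.load("pics/w2.npz")["f"];b=cv2.imread("pics/top2.png");b=cv2.resize(b,(320,480));cv2.imwrite("pics/m2.png",np.hstack([a,b])[:, :800] if 0 else cv2.resize(np.hstack([a,b]),(800,400)))
```

```text
[ 0.58609799 -0.18780998  0.21538514] [ 0.01918532  0.9997781  -0.00241062  0.0083579 ] [2.45462718 0.02766943 1.08150043]
```

View pics/m2.png

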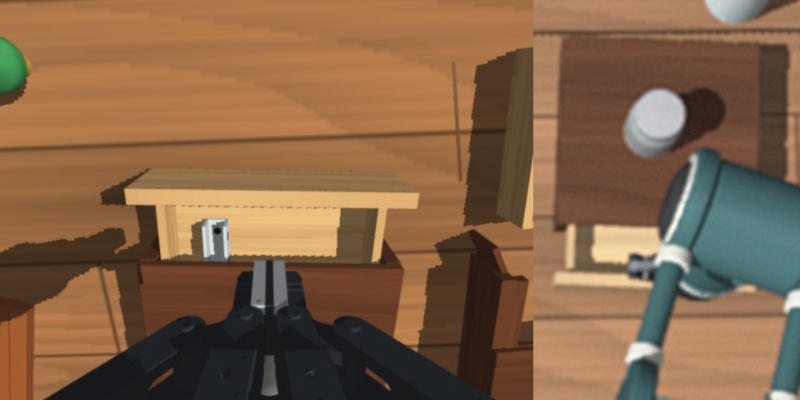

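Run:
```python
from h import *
d=np.load("pics/w2.npz");print(d["T"][:3,3],-d["T"][:3,2])
for u,v,z in [(125,197,.078),(418,201,.078),(271,191,.078),(271,207,.078),(203,262,.072),(140,264,.072),(403,267,.072),(215,222,.036),(215,258,.036),(228,221,.036)]:print((u,v),np.round(px("w2",u*1.2,v*1.2,z),4))
```

```text
[ 0.49983403 -0.18438187  0.35558444] [ 0.34118672 -0.01604311 -0.93985863]
(125, 197) [ 0.5881 -0.3093  0.078 ]
(418, 201) [ 0.6011 -0.0641  0.078 ]
(271, 191) [ 0.5876 -0.187   0.078 ]
(271, 207) [ 0.6017 -0.1875  0.078 ]
(203, 262) [ 0.6551 -0.2519  0.072 ]
(140, 264) [ 0.655 -0.31   0.072]
(403, 267) [ 0.6673 -0.0685  0.072 ]
(215, 222) [ 0.6308 -0.2439  0.036 ]
(215, 258) [ 0.6707 -0.2476  0.036 ]
(228, 221) [ 0.6302 -0.231   0.036 ]
```

Emit:
jog_arm([
  {"delta_pos": [-4.4, 0.5, 2], "turn": [0, 0, 0], "grip": 1},
  {"delta_pos": [-4.4, 0.5, 6], "turn": [0, 0, 0], "grip": 1},
  {"delta_pos": [-4.4, 0.5, 10], "turn": [0, 0, 0], "grip": 1},
  {"delta_pos": [-4.4, 0.5, 13], "turn": [0, 0, 0], "grip": 1},
  {"delta_pos": [-4.4, 0.5, 16], "turn": [0, 0, 0], "grip": 1},
  {"delta_pos": [-4.4, 0.5, 16.5], "turn": [0, 0, 0], "grip": 1},
  {"delta_pos": [-4.4, 0.5, 16.5], "turn": [0, 0, 0], "grip": 1},
])

```text
time_s: 4.42
eef_pos: [0.6193, -0.1822, 0.0356]
tcp_rot: [0.02, 1.0, 0.002, -0.005]
contact_force: [0.3, 0.0, 0.3]
opening: 0.0
```

Emit:
jog_arm([
  {"delta_pos": [1, 0, 0], "turn": [0, 0, 0], "grip": 1},
  {"delta_pos": [1.6, 0, 0], "turn": [0, 0, 0], "grip": 1},
  {"delta_pos": [2.2, 0, 0], "turn": [0, 0, 0], "grip": 1},
  {"delta_pos": [3.2, 0, 0], "turn": [0, 0, 0], "grip": 1},
  {"delta_pos": [4.4, 0, 0], "turn": [0, 0, 0], "grip": 1},
  {"delta_pos": [5.6, 0, 0], "turn": [0, 0, 0], "grip": 1},
  {"delta_pos": [6.8, 0, 0], "turn": [0, 0, 0], "grip": 1},
  {"delta_pos": [8, 0, 0], "turn": [0, 0, 0], "grip": 1},
  {"delta_pos": [9.2, 0, 0], "turn": [0, 0, 0], "grip": 1},
  {"delta_pos": [10.2, 0, 0], "turn": [0, 0, 0], "grip": 1},
  {"delta_pos": [11, 0, 0], "turn": [0, 0, 0], "grip": 1},
  {"delta_pos": [11, 0, 0], "turn": [0, 0, 0], "grip": 1},
])

```text
time_s: 5.42
eef_pos: [0.516, -0.1804, 0.0418]
tcp_rot: [0.021, 1.0, -0.001, 0.004]
contact_force: [7.8, 0.3, -3.2]
opening: -0.0002
```

Emit:
jog_arm([
  {"delta_pos": [-1.5, 0, 0], "turn": [0, 0, 0], "grip": 1},
  {"delta_pos": [-2, 0, -3], "turn": [0, 0, 0], "grip": 1},
  {"delta_pos": [-4, 0, -7], "turn": [0, 0, 0], "grip": 1},
  {"delta_pos": [-6, 0, -10], "turn": [0, 0, 0], "grip": 0.4},
  {"delta_pos": [-8, 0, -13], "turn": [0, 0, 0], "grip": 0.4},
  {"delta_pos": [-10, 0, -15], "turn": [0, 0, 0], "grip": 0.4},
  {"delta_pos": [-12, 0, -16], "turn": [0, 0, 0], "grip": 0.4},
  {"delta_pos": [-12, 0, -16], "turn": [0, 0, 0], "grip": 0.4},
  {"delta_pos": [-12, 0, -16], "turn": [0, 0, 0], "grip": 0.4},
])

```text
time_s: 6.17
eef_pos: [0.6341, -0.1849, 0.2009]
tcp_rot: [0.02, 1.0, -0.0, 0.0]
contact_force: [-0.5, 0.9, -0.9]
opening: 0.0514
```

Run:
```python
from h import *
s=bot.observe();print(s["eef_pos"],s["tcp_rot"],s["contact_force"],s["opening"])
snap("wrist","w3",None,1.25)
```

```text
[ 0.63405281 -0.18491927  0.20085221] [ 1.96917558e-02  9.99806062e-01 -2.61957916e-04  6.55428784e-05] [-0.45338956  0.91519509 -0.92280401] 0.051356768905444466
```

View pics/w3.png

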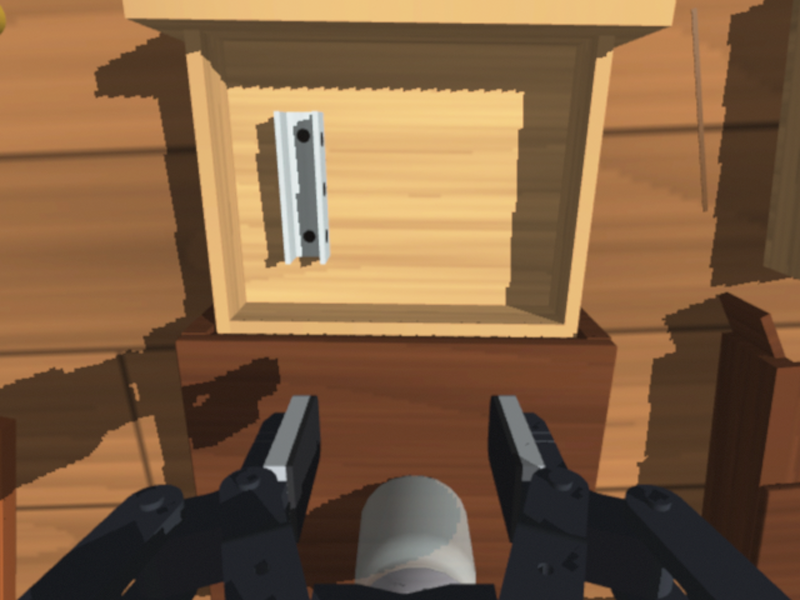

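There is a single bracket in the fully open drawer, with rim corners at (276,112), (323,112), (328,263) and (286,263).

Run:
```python
from h import *
q=[px("w3",u/1.25,v/1.25,.036) for u,v in [(276,112),(323,112),(328,263),(286,263)]]
print(np.round(q,4));c=np.mean(q,0);d=(q[2]+q[3]-q[0]-q[1])/2
print(c,np.linalg.norm(d),np.arctan2(d[1],d[0]))
print("front inner top",px("w3",400/1.25,25/1.25,.078),"back wall",px("w3",400/1.25,322/1.25,.05), "carc", px("w3",400/1.25,340/1.25,.072))
print(to_tool([c[0],c[1],.022]))
```

```text
[[ 0.5391 -0.251   0.036 ]
 [ 0.5402 -0.2254  0.036 ]
 [ 0.6248 -0.2301  0.036 ]
 [ 0.6238 -0.2552  0.036 ]]
[ 0.58199423 -0.24041363  0.036     ] 0.08478163577574765 -0.05219588895538512
front inner top [ 0.50644538 -0.18156328  0.078     ] back wall [ 0.65909784 -0.18825278  0.05      ] carc [ 0.66157766 -0.18824467  0.072     ]
[ 4.79 -5.78 17.75]
```

Emit:
jog_arm([
  {"delta_pos": [4, -4, 0], "turn": [0, 0, 0], "grip": 0.5},
  {"delta_pos": [4.8, -5.7, 3], "turn": [0, 0, 0.012], "grip": 0.5},
  {"delta_pos": [4.8, -5.7, 7], "turn": [0, 0, 0.012], "grip": 0.5},
  {"delta_pos": [4.8, -5.7, 10], "turn": [0, 0, 0.012], "grip": 0.5},
  {"delta_pos": [4.8, -5.7, 12.5], "turn": [0, 0, 0.012], "grip": 0.5},
  {"delta_pos": [4.8, -5.7, 12.5], "turn": [0, 0, 0.012], "grip": 0.5},
])

```text
time_s: 6.72
eef_pos: [0.5756, -0.2371, 0.0668]
tcp_rot: [0.026, 1.0, 0.003, -0.008]
contact_force: [-0.1, 0.4, -1.1]
opening: 0.0427
```

Run:
```python
from h import *
s=bot.observe();print(s["eef_pos"],s["tcp_rot"],s["contact_force"],s["opening"])
print(to_tool([.582,-.2404,.02]))
```

```text
[ 0.57561871 -0.23708097  0.06683095] [ 0.02639507  0.99961844  0.00307901 -0.00753561] [-0.13789453  0.36464758 -1.14338962] 0.04273153193914268
[-0.73 -0.32  4.67]
```

Emit:
jog_arm([
  {"delta_pos": [0, 0, 2], "turn": [0, 0, 0], "grip": 0.5},
  {"delta_pos": [0, 0, 4], "turn": [0, 0, 0], "grip": 0.5},
  {"delta_pos": [0, 0, 5], "turn": [0, 0, 0], "grip": 0.5},
  {"delta_pos": [0, 0, 5.6], "turn": [0, 0, 0], "grip": 0.5},
  {"delta_pos": [0, 0, 5.6], "turn": [0, 0, 0], "grip": 0.5},
  {"delta_pos": [0, 0, 5.6], "turn": [0, 0, 0], "grip": 0.5},
  {"delta_pos": [0, 0, 5.6], "turn": [0, 0, 0], "grip": 1},
  {"delta_pos": [0, 0, 5.6], "turn": [0, 0, 0], "grip": 1},
  {"delta_pos": [0, 0, 5.6], "turn": [0, 0, 0], "grip": 1},
  {"delta_pos": [0, 0, 5.6], "turn": [0, 0, 0], "grip": 1},
  {"delta_pos": [0, 0, 5.6], "turn": [0, 0, 0], "grip": 1},
], squeeze=50)

```text
time_s: 7.63
eef_pos: [0.5851, -0.2404, 0.0212]
tcp_rot: [0.026, 1.0, -0.001, 0.001]
contact_force: [-1.6, -0.2, 6.8]
opening: 0.0225
```

Emit:
jog_arm([
  {"delta_pos": [0, 0, -2], "turn": [0, 0, 0], "grip": 1},
  {"delta_pos": [0, 0, -5], "turn": [0, 0, 0], "grip": 1},
  {"delta_pos": [0, 0, -9], "turn": [0, 0, 0], "grip": 1},
  {"delta_pos": [0, 0, -12], "turn": [0, 0, 0], "grip": 1},
  {"delta_pos": [0, 0, -14], "turn": [0, 0, 0], "grip": 1},
  {"delta_pos": [0, 0, -14], "turn": [0, 0, 0], "grip": 1},
  {"delta_pos": [0, 0, -14], "turn": [0, 0, 0], "grip": 1},
])

```text
time_s: 8.22
eef_pos: [0.5846, -0.2401, 0.1608]
tcp_rot: [0.026, 1.0, -0.001, 0.001]
contact_force: [0.2, -0.2, -1.7]
opening: 0.0225
```

Emit:
jog_arm([
  {"delta_pos": [1, 3, 0], "turn": [0, 0, 0], "grip": 1},
  {"delta_pos": [2, 7, 0], "turn": [0, 0, 0], "grip": 1},
  {"delta_pos": [3, 11, 0], "turn": [0, 0, 0], "grip": 1},
  {"delta_pos": [4.4, 15, 0], "turn": [0, 0, -0.13], "grip": 1},
  {"delta_pos": [4.4, 19, 0], "turn": [0, 0, -0.13], "grip": 1},
  {"delta_pos": [4.4, 23, 0], "turn": [0, 0, -0.13], "grip": 1},
  {"delta_pos": [4.4, 27, 0], "turn": [0, 0, -0.13], "grip": 1},
  {"delta_pos": [4.4, 31, 0], "turn": [0, 0, -0.13], "grip": 1},
  {"delta_pos": [4.4, 34, 0], "turn": [0, 0, -0.13], "grip": 1},
  {"delta_pos": [4.4, 35.7, 0], "turn": [0, 0, -0.13], "grip": 1},
  {"delta_pos": [4.4, 35.7, 0], "turn": [0, 0, -0.13], "grip": 1},
  {"delta_pos": [4.4, 35.7, 0], "turn": [0, 0, -0.13], "grip": 1},
])

```text
time_s: 9.22
eef_pos: [0.5563, 0.1196, 0.1566]
tcp_rot: [-0.04, 0.999, -0.001, -0.002]
contact_force: [-0.9, -0.2, -1.4]
opening: 0.0227
```

Run:
```python
from h import *
s=bot.observe();print(s["eef_pos"],s["tcp_rot"],s["contact_force"],s["opening"])
snap("wrist","w4",None,1.25)
```

```text
[0.55634556 0.1195888  0.1565617 ] [-4.03833842e-02  9.99181285e-01 -5.37131284e-04 -2.37758302e-03] [-0.85737444 -0.20776971 -1.42745985] 0.022727166355231407
```

View pics/w4.png

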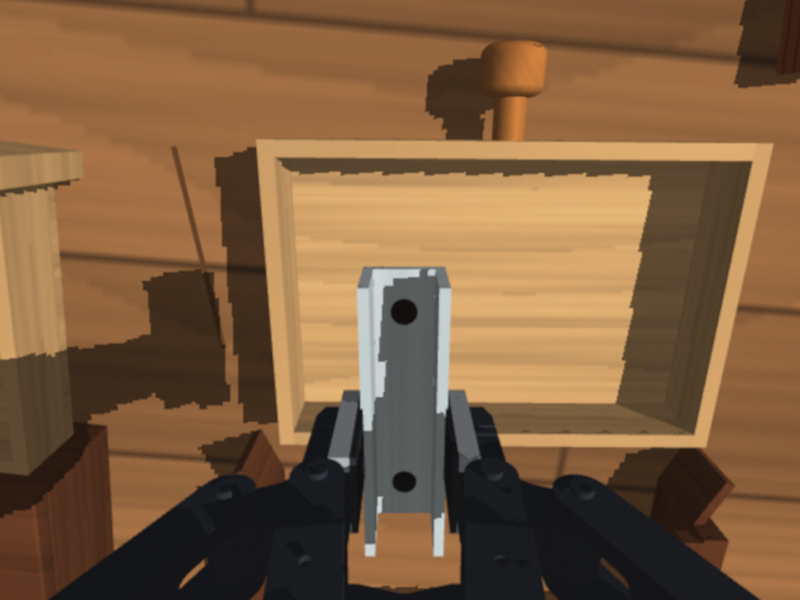

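The bracket is held squarely. The tray's rim corners are (257,140), (773,144), (707,446) and (280,443), with the pull at (514,68).

Run:
```python
from h import *
q=[px("w4",u/1.25,v/1.25,.042) for u,v in [(257,140),(773,144),(707,446),(280,443)]]
print(np.round(q,4));c=np.mean(q,0);d=(q[3]+q[2]-q[0]-q[1])/2;e=(q[1]+q[2]-q[0]-q[3])/2
y=np.arctan2(d[1],d[0]);print(c,np.linalg.norm(d),np.linalg.norm(e),y,np.arctan2(-e[0],e[1]))
r=lambda x,yy:np.array([c[0]+np.cos(y)*x-np.sin(y)*yy,c[1]+np.sin(y)*x+np.cos(y)*yy])
t=r(0.0,-.055);print(t,to_tool([t[0],t[1],.014])); print("pull",r(-.1145,0),px("w4",514/1.25,68/1.25,.04))
print("guides",px("w4",707/1.25,478/1.25,.05))
```

```text
[[0.4829 0.045  0.042 ]
 [0.4655 0.2851 0.042 ]
 [0.6284 0.2976 0.042 ]
 [0.6455 0.0564 0.042 ]]
[0.55556154 0.17100692 0.042     ] 0.163199859656039 0.24123867878359423 0.07313995862674659 0.0714933380237718
[0.55958065 0.11615397] [-0.33 -0.26 14.29]
pull [0.44136766 0.16263986] [0.44274989 0.16012532 0.04      ]
guides [0.64401901 0.29732464 0.05      ]
```

Emit:
jog_arm([
  {"delta_pos": [-0.2, -0.2, 3], "turn": [0, 0, 0], "grip": 1},
  {"delta_pos": [-0.2, -0.2, 7], "turn": [0, 0, 0], "grip": 1},
  {"delta_pos": [-0.2, -0.2, 10], "turn": [0, 0, 0], "grip": 1},
  {"delta_pos": [-0.2, -0.2, 12], "turn": [0, 0, 0], "grip": 1},
  {"delta_pos": [-0.2, -0.2, 13.3], "turn": [0, 0, 0], "grip": 1},
  {"delta_pos": [-0.2, -0.2, 14.1], "turn": [0, 0, 0], "grip": 1},
  {"delta_pos": [-0.2, -0.2, 14.1], "turn": [0, 0, 0], "grip": 1},
  {"delta_pos": [-0.2, -0.2, 14.1], "turn": [0, 0, 0], "grip": 1},
  {"delta_pos": [-0.2, -0.2, 14.1], "turn": [0, 0, 0], "grip": 1},
])

```text
time_s: 10.02
eef_pos: [0.5621, 0.1172, 0.02]
tcp_rot: [-0.039, 0.999, 0.0, 0.002]
contact_force: [-0.0, 0.3, -0.8]
opening: 0.0229
```

Emit:
jog_arm([
  {"delta_pos": [0, 0, 0], "turn": [0, 0, 0], "grip": 0.45},
  {"delta_pos": [0, 0, 0], "turn": [0, 0, 0], "grip": 0.45},
  {"delta_pos": [0, 0, 0], "turn": [0, 0, 0], "grip": 0.45},
  {"delta_pos": [0, 0, 0], "turn": [0, 0, 0], "grip": 0.45},
  {"delta_pos": [0, 0, -3], "turn": [0, 0, 0], "grip": 0.45},
  {"delta_pos": [0, 0, -7], "turn": [0, 0, 0], "grip": 0.45},
  {"delta_pos": [0, 0, -11], "turn": [0, 0, 0], "grip": 0.45},
  {"delta_pos": [0, 0, -15], "turn": [0, 0, 0], "grip": 0.45},
  {"delta_pos": [0, 0, -19], "turn": [0, 0, 0], "grip": 0.45},
])

```text
time_s: 10.77
eef_pos: [0.56, 0.1172, 0.2104]
tcp_rot: [-0.039, 0.999, 0.0, 0.0]
contact_force: [0.5, 0.2, -0.7]
opening: 0.0465
```

Emit:
jog_arm([
  {"delta_pos": [1.8, 4, 0], "turn": [0, 0, 0], "grip": 0.3},
  {"delta_pos": [1.8, 8, 0], "turn": [0, 0, 0], "grip": 0.3},
  {"delta_pos": [1.8, 12, 0], "turn": [0, 0, 0], "grip": 0.3},
  {"delta_pos": [1.8, 16, 0], "turn": [0, 0, 0], "grip": 0.3},
  {"delta_pos": [1.8, 20, 0], "turn": [0, 0, 0], "grip": 0.3},
  {"delta_pos": [1.8, 24, 0], "turn": [0, 0, 0], "grip": 0.3},
  {"delta_pos": [1.8, 27, 0], "turn": [0, 0, 0], "grip": 0.3},
  {"delta_pos": [1.8, 28.5, 0], "turn": [0, 0, 0], "grip": 0.3},
  {"delta_pos": [1.8, 28.5, 0], "turn": [0, 0, 0], "grip": 0.3},
  {"delta_pos": [1.8, 28.5, 0], "turn": [0, 0, 0], "grip": 0.3},
])

```text
time_s: 11.6
eef_pos: [0.5199, 0.4, 0.2081]
tcp_rot: [-0.04, 0.999, -0.001, -0.0]
contact_force: [-0.9, -0.3, 0.2]
opening: 0.0599
```

Run:
```python
from h import *
s=bot.observe();print(s["eef_pos"],s["tcp_rot"],s["contact_force"],s["opening"])
snap("wrist","w5",None,1.25)
```

```text
[0.51991948 0.39996512 0.2081122 ] [-3.99612260e-02  9.99201049e-01 -5.90516028e-04 -1.25377093e-04] [-0.90424842 -0.3089019   0.16456899] 0.059921778333162604
```

View pics/w5.png

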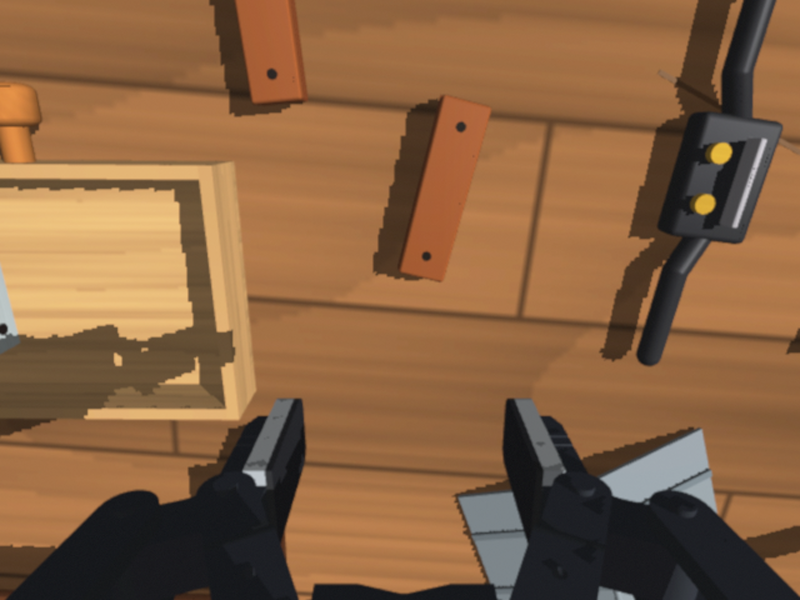

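The target block's top-face corners are (443,96), (491,107), (441,281) and (401,272).

Run:
```python
from h import *
q=[px("w5",u/1.25,v/1.25,.024) for u,v in [(443,96),(491,107),(441,281),(401,272)]]
c=np.mean(q,0);d=(q[2]+q[3]-q[0]-q[1])/2
y=np.arctan2(d[1],d[0]);print(c,np.linalg.norm(d),np.linalg.norm(q[1]-q[0]),np.linalg.norm(q[2]-q[3]),y)
print(to_tool([c[0],c[1],.1]),to_tool([c[0],c[1],.012]))
```

```text
[0.47214661 0.41996272 0.024     ] 0.10777635036543802 0.02858973916218556 0.026464088791795216 -0.15973574361654871
[ 4.61  2.48 10.81] [ 4.61  2.49 19.61]
```

Emit:
jog_arm([
  {"delta_pos": [3, 1.5, 2], "turn": [0, 0, 0.12], "grip": 0.3},
  {"delta_pos": [4.6, 2.5, 5], "turn": [0, 0, 0.24], "grip": 0.3},
  {"delta_pos": [4.6, 2.5, 9], "turn": [0, 0, 0.24], "grip": 0.3},
  {"delta_pos": [4.6, 2.5, 12], "turn": [0, 0, 0.24], "grip": 0.3},
  {"delta_pos": [4.6, 2.5, 15], "turn": [0, 0, 0.24], "grip": 0.3},
  {"delta_pos": [4.6, 2.5, 18], "turn": [0, 0, 0.24], "grip": 0.3},
  {"delta_pos": [4.6, 2.5, 19.4], "turn": [0, 0, 0.24], "grip": 0.3},
  {"delta_pos": [4.6, 2.5, 19.6], "turn": [0, 0, 0.24], "grip": 0.3},
  {"delta_pos": [4.6, 2.5, 19.6], "turn": [0, 0, 0.24], "grip": 0.3},
  {"delta_pos": [4.6, 2.5, 19.6], "turn": [0, 0, 0.24], "grip": 0.3},
  {"delta_pos": [4.6, 2.5, 19.6], "turn": [0, 0, 0.24], "grip": 0.3},
])

```text
time_s: 12.57
eef_pos: [0.4744, 0.4224, 0.0151]
tcp_rot: [0.081, 0.997, 0.002, 0.002]
contact_force: [1.4, -1.1, 0.0]
opening: 0.0597
```

Emit:
jog_arm([
  {"delta_pos": [0, 0, 0], "turn": [0, 0, 0], "grip": 1},
  {"delta_pos": [0, 0, 0], "turn": [0, 0, 0], "grip": 1},
  {"delta_pos": [0, 0, 0], "turn": [0, 0, 0], "grip": 1},
  {"delta_pos": [0, 0, 0], "turn": [0, 0, 0], "grip": 1},
  {"delta_pos": [0, 0, 0], "turn": [0, 0, 0], "grip": 1},
  {"delta_pos": [0, 0, -3], "turn": [0, 0, 0], "grip": 1},
  {"delta_pos": [0, 0, -7], "turn": [0, 0, 0], "grip": 1},
  {"delta_pos": [0, 0, -11], "turn": [0, 0, 0], "grip": 1},
  {"delta_pos": [0, 0, -13], "turn": [0, 0, 0], "grip": 1},
  {"delta_pos": [0, 0, -13], "turn": [0, 0, 0], "grip": 1},
  {"delta_pos": [0, 0, -13], "turn": [0, 0, 0], "grip": 1},
])

```text
time_s: 13.48
eef_pos: [0.4733, 0.4222, 0.1445]
tcp_rot: [0.081, 0.997, 0.001, 0.001]
contact_force: [-0.0, -0.1, -1.2]
opening: 0.0289
```

Run:
```python
from h import *
s=bot.observe();print(s["eef_pos"],s["tcp_rot"],s["contact_force"],s["opening"])
c=np.array([.5556,.1710]);y=.072
t=c+[-np.sin(y)*.05,np.cos(y)*.05];print(t,to_tool([t[0],t[1],.14]),to_tool([t[0],t[1],.02]))
```

```text
[0.47329665 0.422181   0.14452116] [0.08071525 0.99673513 0.00142486 0.00144593] [-0.03029248 -0.13249741 -1.15248381] 0.028901099793249837
[0.55200311 0.22087046] [-11.01 -18.6    0.42] [-10.97 -18.64  12.42]
```

Emit:
jog_arm([
  {"delta_pos": [-2, -3, 0], "turn": [0, 0, 0], "grip": 1},
  {"delta_pos": [-4, -6.5, 0], "turn": [0, 0, -0.1], "grip": 1},
  {"delta_pos": [-6, -10, 0], "turn": [0, 0, -0.2], "grip": 1},
  {"delta_pos": [-8, -13, 0], "turn": [0, 0, -0.23], "grip": 1},
  {"delta_pos": [-10, -16.5, 0], "turn": [0, 0, -0.23], "grip": 1},
  {"delta_pos": [-11, -18.6, 0], "turn": [0, 0, -0.23], "grip": 1},
  {"delta_pos": [-11, -18.6, 0], "turn": [0, 0, -0.23], "grip": 1},
  {"delta_pos": [-11, -18.6, 0], "turn": [0, 0, -0.23], "grip": 1},
  {"delta_pos": [-11, -18.6, 0], "turn": [0, 0, -0.23], "grip": 1},
])

```text
time_s: 14.23
eef_pos: [0.5497, 0.2199, 0.1405]
tcp_rot: [-0.034, 0.999, -0.0, -0.002]
contact_force: [-0.4, 0.2, -1.0]
opening: 0.0284
```

Run:
```python
from h import *
s=bot.observe();print(s["eef_pos"],s["tcp_rot"],s["contact_force"],s["opening"])
print(to_tool([.552,.221,.022]))
snap("wrist","w6",None,1.25)
```

```text
[0.549662   0.21989965 0.14045136] [-3.37952874e-02  9.99427343e-01 -2.05660581e-04 -1.68001890e-03] [-0.435309   0.2329455 -1.0230068] 0.02842941796493323
[-0.28  0.1  11.84]
```

View pics/w6.png

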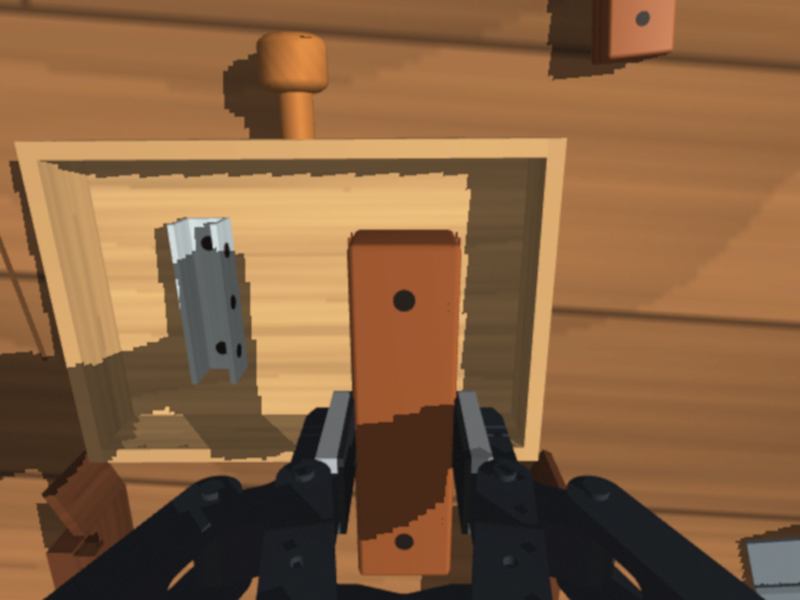

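The bracket lies flat in the tray and the block is held straight above the free left half, so I'm lowering it.

Emit:
jog_arm([
  {"delta_pos": [-0.2, 0.1, 3], "turn": [0, 0, 0], "grip": 1},
  {"delta_pos": [-0.2, 0.1, 6], "turn": [0, 0, 0], "grip": 1},
  {"delta_pos": [-0.2, 0.1, 9], "turn": [0, 0, 0], "grip": 1},
  {"delta_pos": [-0.2, 0.1, 11], "turn": [0, 0, 0], "grip": 1},
  {"delta_pos": [-0.2, 0.1, 11.9], "turn": [0, 0, 0], "grip": 1},
  {"delta_pos": [-0.2, 0.1, 11.9], "turn": [0, 0, 0], "grip": 1},
  {"delta_pos": [-0.2, 0.1, 11.9], "turn": [0, 0, 0], "grip": 1},
  {"delta_pos": [-0.2, 0.1, 11.9], "turn": [0, 0, 0], "grip": 1},
])

```text
time_s: 14.95
eef_pos: [0.5532, 0.2223, 0.0239]
tcp_rot: [-0.035, 0.999, 0.0, 0.001]
contact_force: [0.6, 0.1, 0.1]
opening: 0.0286
```

Emit:
jog_arm([
  {"delta_pos": [0, 0, 0], "turn": [0, 0, 0], "grip": 0.4},
  {"delta_pos": [0, 0, 0], "turn": [0, 0, 0], "grip": 0.4},
  {"delta_pos": [0, 0, 0], "turn": [0, 0, 0], "grip": 0.4},
  {"delta_pos": [0, 0, 0], "turn": [0, 0, 0], "grip": 0.4},
  {"delta_pos": [0, 0, -3], "turn": [0, 0, 0], "grip": 0.4},
  {"delta_pos": [0, 0, -7], "turn": [0, 0, 0], "grip": 0.4},
  {"delta_pos": [0, 0, -11], "turn": [0, 0, 0], "grip": 0.4},
  {"delta_pos": [0, 0, -14], "turn": [0, 0, 0], "grip": 0.4},
  {"delta_pos": [0, 0, -14], "turn": [0, 0, 0], "grip": 0.4},
  {"delta_pos": [0, 0, -14], "turn": [0, 0, 0], "grip": 0.4},
])

```text
time_s: 15.78
eef_pos: [0.5551, 0.2217, 0.1669]
tcp_rot: [-0.034, 0.999, 0.001, 0.003]
contact_force: [-0.8, 0.2, 0.0]
opening: 0.0512
```

Run:
```python
from h import *
s=bot.observe();print(s["eef_pos"],s["tcp_rot"],s["contact_force"],s["opening"])
print(to_tool([.4415,.163,.10]),to_tool([.4415,.163,.014]))
print("pull from w6",px("w6",291/1.25,62/1.25,.04))
snap("wrist","w7",None,1)
```

```text
[0.55509467 0.2217386  0.16689808] [-0.03399364  0.99941641  0.0009999   0.00320409] [-0.77127376  0.22143423  0.04818571] 0.051238840422080656
[11.78 -5.1   6.6 ] [11.83 -5.12 15.2 ]
pull from w6 [0.44257507 0.16512693 0.04      ]
```

Emit:
jog_arm([
  {"delta_pos": [4, -1.5, 0], "turn": [0, 0, 0], "grip": 0.25},
  {"delta_pos": [8, -3, 0], "turn": [0, 0, 0], "grip": 0.25},
  {"delta_pos": [11.8, -5, 2], "turn": [0, 0, 0], "grip": 0.25},
  {"delta_pos": [11.8, -5, 5], "turn": [0, 0, 0], "grip": 0.25},
  {"delta_pos": [11.8, -5, 9], "turn": [0, 0, 0], "grip": 0.25},
  {"delta_pos": [11.8, -5, 9], "turn": [0, 0, 0], "grip": 0.25},
  {"delta_pos": [11.8, -5, 9], "turn": [0, 0, 0], "grip": 0.25},
  {"delta_pos": [11.8, -5, 9], "turn": [0, 0, 0], "grip": 0.25},
])

```text
time_s: 16.5
eef_pos: [0.4388, 0.1633, 0.0735]
tcp_rot: [-0.034, 0.999, -0.0, -0.001]
contact_force: [0.5, -0.1, -0.1]
opening: 0.0646
```

Run:
```python
from h import *
s=bot.observe();print(s["eef_pos"],s["tcp_rot"],s["contact_force"],s["opening"])
print(to_tool([.4420,.164,.013]))
snap("top","top4",(180,120,330,310),4)
a=cv2.imread("pics/top4.png")[:,:];snap("wrist","w8",None,1);b=np.load("pics/w8.npz")["f"]
a=cv2.resize(np.load("pics/top4.npz")["f"][190:310,180:330],(600,480),interpolation=cv2.INTER_CUBIC)
a2=cv2.resize(np.load("pics/top0.npz")["f"][120:300,190:320],None,fx=3,fy=3,interpolation=cv2.INTER_CUBIC)
b=cv2.resize(b,(400,300)); o=np.zeros((540,790,3),np.uint8);o[:540,:390]=a2;o[:300,390:]=b;o[300:540,390:690]=a[::2,::2];cv2.imwrite("pics/m4.png",o)
```

```text
[0.43883302 0.16327562 0.07354235] [-3.40920818e-02  9.99418558e-01 -1.31500915e-04 -5.07560910e-04] [ 0.51930964 -0.06332134 -0.06227362] 0.06457381749662001
[-0.33  0.05  6.05]
```

View pics/m4.png

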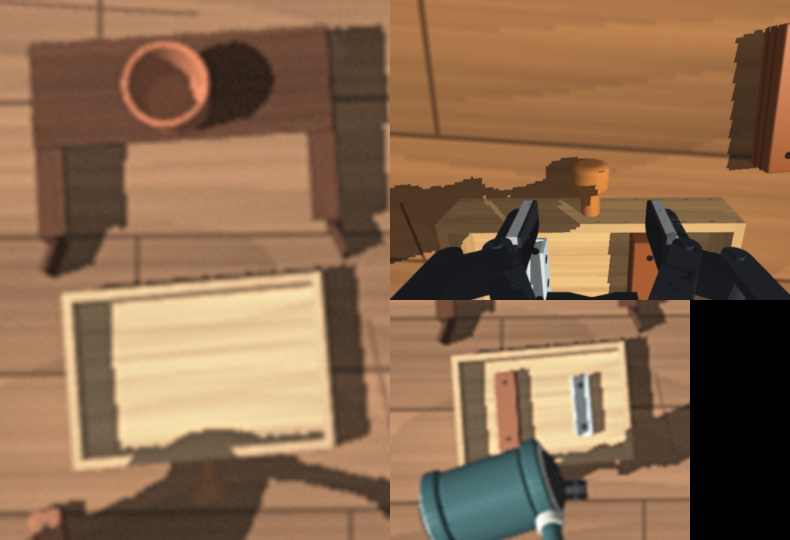

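The left panel shows the cheeks' outer edges running (30,48) to (38,236) on the left and (325,28) to (340,218) on the right. Both pieces sit in the tray, and the knob lies between the open fingers at (590,185) in the wrist panel.

Run:
```python
from h import *
def p(u,v,z): return px("top0",190+u/3,120+v/3,z)
l0,l1,r0,r1=p(30,48,.066),p(38,236,.058),p(325,28,.066),p(340,218,.058)
print(np.round([l0,l1,r0,r1],4))
for a,b in((l1,l0),(r1,r0)):print(np.arctan2((b-a)[1],(b-a)[0]))
for a,b in((l0,r0),(l1,r1)):print(np.arctan2(-(a-b)[0],(a-b)[1]),np.linalg.norm(a-b))
m=(l1+r1)/2;m0=(l0+r0)/2;print(m,m0,np.arctan2((m0-m)[1],(m0-m)[0]))
```

```text
[[0.8577 0.3216 0.066 ]
 [0.6818 0.3147 0.058 ]
 [0.8736 0.0464 0.066 ]
 [0.6953 0.0344 0.058 ]]
0.03929492620178093
0.06736836450824274
0.057717867359872096 0.27562695049891256
0.04820117530983712 0.2806071063490226
[0.6885459  0.17455867 0.058     ] [0.86564144 0.18403105 0.066     ] 0.0534364672697887
```

Emit:
jog_arm([
  {"delta_pos": [-0.3, 0.1, 2], "turn": [0, 0, 0], "grip": 0.25},
  {"delta_pos": [-0.3, 0.1, 4], "turn": [0, 0, 0], "grip": 0.25},
  {"delta_pos": [-0.3, 0.1, 5.5], "turn": [0, 0, 0], "grip": 0.25},
  {"delta_pos": [-0.3, 0.1, 6.1], "turn": [0, 0, 0], "grip": 0.25},
  {"delta_pos": [-0.3, 0.1, 6.1], "turn": [0, 0, 0], "grip": 0.25},
  {"delta_pos": [-0.3, 0.1, 6.1], "turn": [0, 0, 0], "grip": 1},
  {"delta_pos": [-0.3, 0.1, 6.1], "turn": [0, 0, 0], "grip": 1},
  {"delta_pos": [-0.3, 0.1, 6.1], "turn": [0, 0, 0], "grip": 1},
  {"delta_pos": [-0.3, 0.1, 6.1], "turn": [0, 0, 0], "grip": 1},
  {"delta_pos": [-0.3, 0.1, 6.1], "turn": [0, 0, 0], "grip": 1},
  {"delta_pos": [-0.3, 0.1, 6.1], "turn": [0, 0, 0], "grip": 1},
], squeeze=60)

```text
time_s: 17.52
eef_pos: [0.4431, 0.1647, 0.0142]
tcp_rot: [-0.034, 0.999, 0.0, 0.001]
contact_force: [-0.2, -1.2, 5.1]
opening: 0.029
```

Run:
```python
from h import *
s=bot.observe();print(s["eef_pos"],s["tcp_rot"],s["contact_force"],s["opening"])
def rp(x,y=0):
    c,n=np.cos(.053),np.sin(.053);return [.6885+c*x-n*y,.1746+n*x+c*y,.013]
for x in(-.160,-.145,-.03):print(rp(x),to_tool(rp(x)))
```

```text
[0.44310213 0.16470542 0.01423513] [-3.40408318e-02  9.99419311e-01  2.86183264e-04  1.47638679e-03] [-0.20214729 -1.17596141  5.10950534] 0.028959512418733
[np.float64(0.5287246674017185), np.float64(0.16612396949577662), 0.013] [-8.55 -0.44  0.15]
[np.float64(0.5437036048328074), np.float64(0.1669185973555476), 0.013] [-10.05  -0.46   0.15]
[np.float64(0.6585421251378222), np.float64(0.17301074428045812), 0.013] [-21.55  -0.64   0.19]
```

Emit:
jog_arm([
  {"delta_pos": [-0.8, -0.3, 0], "turn": [0, 0, 0.01], "grip": 1},
  {"delta_pos": [-2, -0.35, 0], "turn": [0, 0, 0.016], "grip": 1},
  {"delta_pos": [-3.2, -0.36, 0], "turn": [0, 0, 0.016], "grip": 1},
  {"delta_pos": [-4.4, -0.38, 0], "turn": [0, 0, 0.016], "grip": 1},
  {"delta_pos": [-5.6, -0.4, 0], "turn": [0, 0, 0.016], "grip": 1},
  {"delta_pos": [-6.8, -0.42, 0], "turn": [0, 0, 0.016], "grip": 1},
  {"delta_pos": [-8, -0.44, 0], "turn": [0, 0, 0.016], "grip": 1},
  {"delta_pos": [-9, -0.45, 0], "turn": [0, 0, 0.016], "grip": 1},
  {"delta_pos": [-10, -0.46, 0], "turn": [0, 0, 0.016], "grip": 1},
  {"delta_pos": [-10, -0.46, 0], "turn": [0, 0, 0.016], "grip": 1},
])

```text
time_s: 18.35
eef_pos: [0.5432, 0.1671, 0.0143]
tcp_rot: [-0.026, 1.0, 0.0, 0.001]
contact_force: [-2.1, -0.8, 6.8]
opening: 0.029
```

Emit:
jog_arm([
  {"delta_pos": [-1, 0, 0], "turn": [0, 0, 0], "grip": 1},
  {"delta_pos": [-2.2, 0, 0], "turn": [0, 0, 0], "grip": 1},
  {"delta_pos": [-3.4, 0, 0], "turn": [0, 0, 0], "grip": 1},
  {"delta_pos": [-4.6, 0, 0], "turn": [0, 0, 0], "grip": 1},
  {"delta_pos": [-5.8, 0, 0], "turn": [0, 0, 0], "grip": 1},
  {"delta_pos": [-7, 0, 0], "turn": [0, 0, 0], "grip": 1},
  {"delta_pos": [-8.2, 0, 0], "turn": [0, 0, 0], "grip": 1},
  {"delta_pos": [-9.2, 0, 0], "turn": [0, 0, 0], "grip": 1},
  {"delta_pos": [-10, 0, 0], "turn": [0, 0, 0], "grip": 1},
  {"delta_pos": [-10.6, 0, 0], "turn": [0, 0, 0], "grip": 1},
  {"delta_pos": [-11, 0, 0], "turn": [0, 0, 0], "grip": 1},
  {"delta_pos": [-11, 0, 0], "turn": [0, 0, 0], "grip": 1},
])

```text
time_s: 19.35
eef_pos: [0.651, 0.1726, 0.0143]
tcp_rot: [-0.026, 1.0, 0.0, -0.001]
contact_force: [-5.9, -0.6, 9.1]
opening: 0.0289
```

Emit:
jog_arm([
  {"delta_pos": [-0.3, 0, 0], "turn": [0, 0, 0], "grip": 1},
  {"delta_pos": [-0.6, 0, 0], "turn": [0, 0, 0], "grip": 1},
  {"delta_pos": [-0.9, 0, 0], "turn": [0, 0, 0], "grip": 1},
  {"delta_pos": [-1.2, 0, 0], "turn": [0, 0, 0], "grip": 1},
  {"delta_pos": [-1.2, 0, 0], "turn": [0, 0, 0], "grip": 1},
])

```text
time_s: 19.77
eef_pos: [0.6577, 0.1729, 0.0142]
tcp_rot: [-0.026, 1.0, -0.0, -0.006]
contact_force: [-19.6, -1.5, 21.1]
opening: 0.0288
```

Emit:
jog_arm([
  {"delta_pos": [0.5, 0, 0], "turn": [0, 0, 0], "grip": 1},
  {"delta_pos": [0.5, 0, 0], "turn": [0, 0, 0], "grip": 0.25},
  {"delta_pos": [0.5, 0, 0], "turn": [0, 0, 0], "grip": 0.25},
  {"delta_pos": [0.5, 0, 0], "turn": [0, 0, 0], "grip": 0.25},
  {"delta_pos": [0.5, 0, 0], "turn": [0, 0, 0], "grip": 0.25},
  {"delta_pos": [0.5, 0, 0], "turn": [0, 0, 0], "grip": 0.25},
  {"delta_pos": [0.5, 0, -3], "turn": [0, 0, 0], "grip": 0.25},
  {"delta_pos": [0.5, 0, -7], "turn": [0, 0, 0], "grip": 0.25},
  {"delta_pos": [0.5, 0, -11], "turn": [0, 0, 0], "grip": 0.25},
  {"delta_pos": [0, 0, -15], "turn": [0, 0, 0], "grip": 0.25},
  {"delta_pos": [-3, 0, -18], "turn": [0, 0, 0], "grip": 0.25},
  {"delta_pos": [-5, 0, -18], "turn": [0, 0, 0], "grip": 0.25},
])

```text
time_s: 20.77
eef_pos: [0.719, 0.1767, 0.2029]
tcp_rot: [-0.026, 1.0, 0.001, 0.008]
contact_force: [0.8, 0.2, 2.1]
opening: 0.0641
```

Run:
```python
from h import *
s=bot.observe();print(s["eef_pos"],s["tcp_rot"],s["contact_force"],s["opening"])
snap("wrist","w9",None,1.25)
```

```text
[0.71900026 0.17668928 0.20291489] [-0.02623581  0.99962565  0.0013383   0.00764508] [0.84549283 0.16403676 2.14553782] 0.06412218729305723
```

View pics/w9.png

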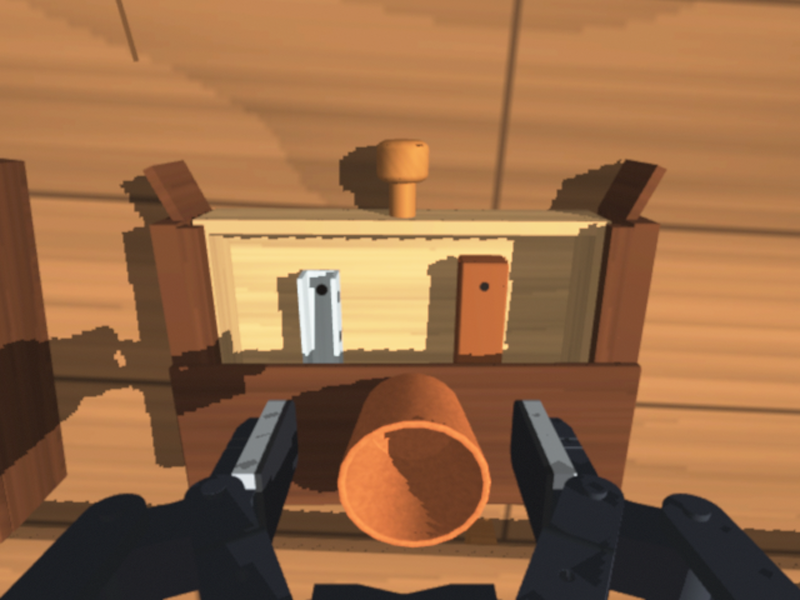

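The tray is inside the rack with both parts. I'll compare the front edge with the cheek fronts: the tray rim front at (404,213), and the cheek tops' front edge at (178,224) and (632,222).

Run:
```python
from h import *
g=lambda u,v,z:px("w9",u/1.25,v/1.25,z)
L,Rr=g(178,224,.058),g(632,222,.058);m=(L+Rr)/2
y=np.arctan2(-(L-Rr)[0] if L[1]>Rr[1] else -(Rr-L)[0],abs((L-Rr)[1]))
print(L,Rr,m,y)
for u,v in((215,211),(404,213),(600,213)):
    q=g(u,v,.042)-m;print(g(u,v,.042),"rack x",np.cos(y)*q[0]+np.sin(y)*q[1])
print("knob",g(404,160,.04))
show("w9",(100,110,540,300),1.8,"c9")
```

```text
[0.69309564 0.05245613 0.058     ] [0.67949496 0.29979592 0.058     ] [0.6862953  0.17612602 0.058     ] 0.05493252092238905
[0.68790051 0.06755349 0.042     ] rack x -0.004358373620120296
[0.6835819  0.17537599 0.042     ] rack x -0.0027504823766314364
[0.67789924 0.28761291 0.042     ] rack x -0.0022622134363950537
knob [0.65449635 0.1738854  0.04      ]
```

View pics/c9.png

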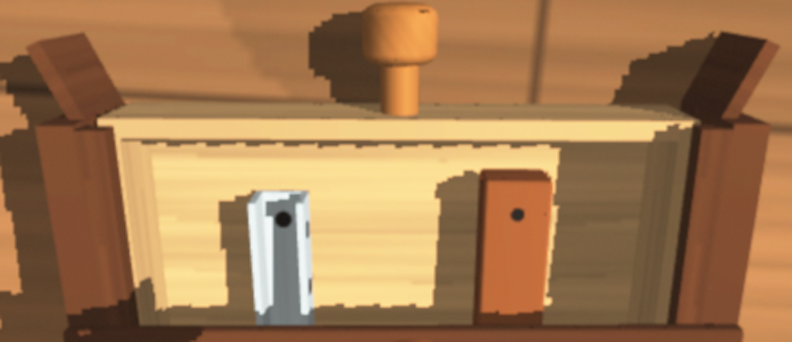

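At subpixel level the rim's outer top edge sits at row 219 of the earlier view. That puts the tray front about 2 mm inside the cheeks, so it's fully home. Next is the drawer.

Emit:
jog_arm([
  {"delta_pos": [30.7, -34.1, 0], "turn": [0, 0, 0.093], "grip": 1},
  {"delta_pos": [30.7, -34.1, 0], "turn": [0, 0, 0.093], "grip": 1},
  {"delta_pos": [30.7, -34.1, 0], "turn": [0, 0, 0.093], "grip": 1},
  {"delta_pos": [30.7, -34.1, 0], "turn": [0, 0, 0.093], "grip": 1},
  {"delta_pos": [30.7, -34.1, 0], "turn": [0, 0, 0.093], "grip": 1},
  {"delta_pos": [30.7, -34.1, 0], "turn": [0, 0, 0.093], "grip": 1},
  {"delta_pos": [30.7, -34.1, 0], "turn": [0, 0, 0.093], "grip": 1},
  {"delta_pos": [30.7, -34.1, 0], "turn": [0, 0, 0.093], "grip": 1},
  {"delta_pos": [30.7, -34.1, 0], "turn": [0, 0, 0.093], "grip": 1},
  {"delta_pos": [30.7, -34.1, 0], "turn": [0, 0, 0.093], "grip": 1},
  {"delta_pos": [30.7, -34.1, 0], "turn": [0, 0, 0.093], "grip": 1},
  {"delta_pos": [30.7, -34.1, 0], "turn": [0, 0, 0.093], "grip": 1},
])

```text
time_s: 21.82
eef_pos: [0.4201, -0.1854, 0.1917]
tcp_rot: [0.023, 1.0, -0.001, -0.002]
contact_force: [-0.5, -0.2, 0.1]
opening: -0.0002
```

Emit:
jog_arm([
  {"delta_pos": [0, 0, 0], "turn": [0, 0, 0], "grip": 1},
  {"delta_pos": [0, 0, 0], "turn": [0, 0, 0], "grip": 1},
])

```text
time_s: 21.98
eef_pos: [0.4246, -0.181, 0.1922]
tcp_rot: [0.021, 1.0, 0.0, 0.0]
contact_force: [-0.1, -0.6, 0.4]
opening: 0.0001
```

Emit:
jog_arm([
  {"delta_pos": [0, -0.3, 4], "turn": [0, 0, 0], "grip": 1},
  {"delta_pos": [0, -0.3, 8], "turn": [0, 0, 0], "grip": 1},
  {"delta_pos": [0, -0.3, 12], "turn": [0, 0, 0], "grip": 1},
  {"delta_pos": [0, -0.3, 14.7], "turn": [0, 0, 0], "grip": 1},
  {"delta_pos": [-2, -0.3, 14.7], "turn": [0, 0, 0], "grip": 1},
  {"delta_pos": [-4, -0.3, 14.7], "turn": [0, 0, 0], "grip": 1},
  {"delta_pos": [-5, -0.3, 14.7], "turn": [0, 0, 0], "grip": 1},
  {"delta_pos": [-6, -0.3, 14.7], "turn": [0, 0, 0], "grip": 1},
  {"delta_pos": [-7, -0.3, 14.7], "turn": [0, 0, 0], "grip": 1},
  {"delta_pos": [-8, -0.3, 14.7], "turn": [0, 0, 0], "grip": 1},
  {"delta_pos": [-9.5, -0.3, 14.7], "turn": [0, 0, 0], "grip": 1},
  {"delta_pos": [-11, -0.3, 14.7], "turn": [0, 0, 0], "grip": 1},
])

```text
time_s: 22.98
eef_pos: [0.5341, -0.1878, 0.045]
tcp_rot: [0.02, 1.0, 0.0, -0.001]
contact_force: [-2.4, 1.6, -2.2]
opening: 0.0001
```

Emit:
jog_arm([
  {"delta_pos": [-1.5, 0, 0], "turn": [0, 0, 0], "grip": 1},
  {"delta_pos": [-3, 0, 0], "turn": [0, 0, 0], "grip": 1},
  {"delta_pos": [-4.5, 0, 0], "turn": [0, 0, 0], "grip": 1},
  {"delta_pos": [-6, 0, 0], "turn": [0, 0, 0], "grip": 1},
  {"delta_pos": [-7.5, 0, 0], "turn": [0, 0, 0], "grip": 1},
  {"delta_pos": [-9, 0, 0], "turn": [0, 0, 0], "grip": 1},
  {"delta_pos": [-9.6, 0, 0], "turn": [0, 0, 0], "grip": 1},
  {"delta_pos": [-9.9, 0, 0], "turn": [0, 0, 0], "grip": 1},
  {"delta_pos": [-10.1, 0, 0], "turn": [0, 0, 0], "grip": 1},
  {"delta_pos": [-10.3, 0, 0], "turn": [0, 0, 0], "grip": 1},
  {"delta_pos": [-10.3, 0, 0], "turn": [0, 0, 0], "grip": 1},
])

```text
time_s: 23.9
eef_pos: [0.636, -0.193, 0.0451]
tcp_rot: [0.02, 1.0, -0.0, -0.002]
contact_force: [-5.5, -1.3, 1.5]
opening: 0.0
```

Emit:
jog_arm([
  {"delta_pos": [-0.2, 0, 0], "turn": [0, 0, 0], "grip": 1},
  {"delta_pos": [-0.4, 0, 0], "turn": [0, 0, 0], "grip": 1},
  {"delta_pos": [-0.6, 0, 0], "turn": [0, 0, 0], "grip": 1},
  {"delta_pos": [-0.7, 0, 0], "turn": [0, 0, 0], "grip": 1},
  {"delta_pos": [-0.7, 0, 0], "turn": [0, 0, 0], "grip": 1},
])

```text
time_s: 24.32
eef_pos: [0.6372, -0.193, 0.0451]
tcp_rot: [0.02, 1.0, 0.001, -0.008]
contact_force: [-21.8, -1.6, 13.5]
opening: 0.0002
```

At the stop, at 22 N. I'll back off, lift clear and look.

Emit:
jog_arm([
  {"delta_pos": [2, 0, 0], "turn": [0, 0, 0], "grip": 1},
  {"delta_pos": [6, 0, 0], "turn": [0, 0, 0], "grip": 1},
  {"delta_pos": [9, 0, 0], "turn": [0, 0, 0], "grip": 1},
  {"delta_pos": [9, 0, -4], "turn": [0, 0, 0], "grip": 1},
  {"delta_pos": [9, 0, -8], "turn": [0, 0, 0], "grip": 1},
  {"delta_pos": [9, 0, -12], "turn": [0, 0, 0], "grip": 1},
  {"delta_pos": [13, 0, -16], "turn": [0, 0, 0], "grip": 1},
  {"delta_pos": [17, 0, -20], "turn": [0, 0, 0], "grip": 1},
  {"delta_pos": [20, -4, -22], "turn": [0, 0, 0], "grip": 1},
  {"delta_pos": [20, -8, -22], "turn": [0, 0, 0], "grip": 1},
  {"delta_pos": [20, -12, -22], "turn": [0, 0, 0], "grip": 1},
  {"delta_pos": [20, -16, -22], "turn": [0, 0, 0], "grip": 1},
])

```text
time_s: 25.32
eef_pos: [0.4398, -0.3279, 0.2687]
tcp_rot: [0.02, 1.0, -0.002, 0.003]
contact_force: [0.7, -0.1, -0.6]
opening: 0.0004
```

Run:
```python
from h import *
s=bot.observe();print(s["eef_pos"],s["contact_force"])
snap("top","top9",None,1.25)
```

```text
[ 0.43979064 -0.32785931  0.26868064] [ 0.66699681 -0.13420723 -0.55446083]
```

View pics/top9.png

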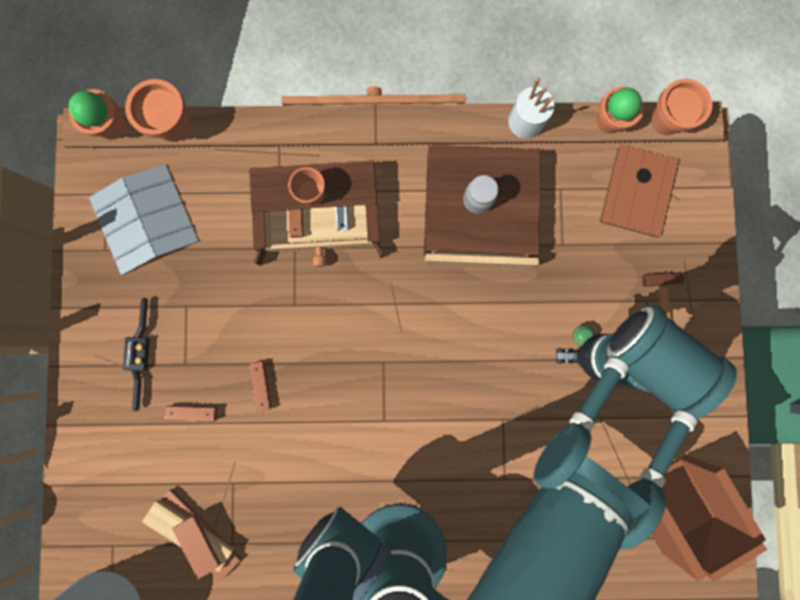

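The drawer front at (425–540, 255–263) is back where it started, the tray is flush in the rack with the block and bracket, and the bystanders haven't moved. One numeric check of the drawer strip, then I hand in.

Run:
```python
from h import *
a,b=[np.load(f"pics/{n}.npz")["f"][195:220,345:425].astype(int) for n in("top0","top9")]
d=abs(a-b).mean();print("diff",d)
if d<4: print(order.close_job())
```

```text
diff 2.4501666666666666
the job is handed in; nothing more can be done
None
```

The birdhouse kit is made up and the job is handed in, at about 25 s of robot time.

- **Drawer:** I pressed it until it sprang out and drew it fully open. It held only one galvanised bracket.
- **Loading:** I laid the bracket in the tray, then the cedar block. Of the three look-alikes I took the one farthest from the base, about 0.63 m away, on the left.
- **Tray:** I gripped the pull and slid the tray in until the push force rose to about 20 N at the back stop. In the close-up its front sits about 2 mm inside the cheek ends. My first reading of that view came out about 3 mm proud, because I had taken the lower edge of the rim. The enlarged crop settled it.
- **Closing:** I pushed the drawer to its stop, where the force reached about 22 N. That is more than the 10 N the drawer needs but under the 40 N limit. I then let go and lifted clear.

In the last top view the drawer front matches its starting shut position (mean pixel difference 2.5). The tray holds both parts, and the other things on the bench look unmoved. I did not test the latch by pulling on the drawer.

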